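Put the plug gauges away in their tray

TASK

Put the two large plug gauges lying on the bench away in the wooden tray: one flat in each of the two empty lanes, straight along the middle of the lane and pointing the same way as the gauge that is already there. Lay them down rather than dropping them, and leave the gauge already in the tray where it is.

Things in the scene. Friction and masses are not known exactly. Their poses are not given: they have to be found in the camera images.
- gauge_a: large plug gauge on the bench: square aluminium handle 20 x 20 mm, 85 mm long, with a thinner round dark steel plug (14 mm diameter, 40 mm long) out of one end; 125 mm in all, about 130 g, balanced near mid-length. Origin: on its axis at mid-length (on the handle, 22 mm from the plug's root), 10 mm above what it lies on; x points from handle to plug. The half-size one is a bystander
- gauge_b: the other large plug gauge on the bench, the same in every way as gauge_a, same origin and axes; the two may be exchanged
- gauge_c: a third large plug gauge, same size, origin and axes, already in the tray's left lane (tray y = +75 mm) with its plug towards the tray's head (tray +x): it shows how the others must point and stays where it is
- tray: low wooden tray fixed to the bench, 190 x 230 mm, floor 5 mm thick; rim and two ribs 5 mm wide, 4 mm above the floor, make three lanes 180 x 70 mm. Origin: on top of the floor, middle of the head end, just inside the rim; x along the lanes out of the head (the way plugs point), y across, z up. Lane centres: x = -90 mm, y = +75 (gauge_c), 0 and -75 mm (empty)

How it is judged:
By the outcome, as a careful person would: the job done as asked, in the order asked, and still so for the second after the job is handed in, with the robot touching nothing.
It also fails if it takes over 58 s, if anything falls off the work surface, if the arm or the gripper's body presses on something with over 40 N, if the wrist force passes 120 N, or if a joint passes its speed limit or range.

ROBOT

A 6-joint arm with a two-finger parallel gripper is mounted at the origin on the work surface. World frame = base frame: x ahead of the robot, y to its left, z up, the work surface at z = 0. Lengths are in m, angles in rad, forces in N, time in s.
With the tool pointing down it reaches from about 0.35 to 0.8 m from the base axis. Payload 7.3 kg.
Tool frame: the origin (TCP) lies between the finger pads; the fingertips stand 25 mm ahead of it and the grasp point (between the pads) lies 6 mm ahead of it (r.tip_extent is the distance from the TCP to the fingertips, in m); z points along the fingers, y is the direction in which the jaws open and shut (so a half turn about z gives the same grasp; the last joint's range is limited). The gripper opens to 85 mm and grips with 20 to 120 N. Pads are 22 mm wide; open, the fingers measure 114 mm over their backs; the gripper's body (76 mm by 85 mm) begins 54 mm behind the grasp point. The pads swing forward as they close: fully open they stand 13 mm farther back than shut.
Start: joints at [1.025, 0.342, 1.524, -0, 1.275, -0.146], TCP at [0.204, 0.484, 0.256] pointing down, gripper open.
Joint ranges: [-2.53, 2.53], [-0.77, 2.02], [0.04, 2.7], [-1, 4.14], [0.28, 2.66], [-3.11, 3.11]. Speed limits (rad/s): [2.57, 2.57, 3.14, 3.14, 3.14, 3.14].

INTERFACE

Orientations are given as a unit quaternion [x, y, z, w].
In Python, from workcell import r, command_gripper, optics gives the robot as it stands. The module is installed in compiled form; this text tells all that it offers. Calls block until the motion is done:
- r.reach(position, orientation): joint-space move of the TCP to a pose.
- r.move_straight(position, orientation=None, speed=0.15, max_force=None): straight line of the TCP; orientation=None keeps the orientation; speed is the mean speed in m/s. With max_force (N) it stops when the force on the tool has changed by that much, and returns True; else False.
- r.movej(angles): joint-space move.
- command_gripper(opening, force=None): finger opening in m; force is the grip in N (None keeps the last); returns when the fingers have stopped.
- r.hold(seconds).
- r.solve_ik(position, orientation): joint angles nearest the present ones, or None.
- r.read_state(): the state.
- optics.get_image(name): name is "scene" or "top" or "wrist"; returns (picture, depth): 400x640x3 uint8, red, green, blue; 400x640 float32, m along the optical axis (not along the pixel's ray), 0 where there is no reading.
- optics.camera_model(name): a dict with "K" (3x3 intrinsics, pixels), "R" (3x3) and "t" (3): a world point X has camera coordinates R X + t; the wrist camera has in their place "tool_from_camera" (4x4, takes a point from camera to tool coordinates, whose origin is the TCP and whose axes are the flange's). Camera axes: x right, y down, z forward; pixel columns grow to the right and rows downward; lengths in m; the calibration is good to about 2 mm. A picture is of the moment at which its call begins: read the wrist's pose just before it. camera_model takes no time and is no camera call.
A pose or a line that the arm cannot do raises r.PlanningError and nothing moves.
- r.finish_job(): hands the job in, once; it reports no verdict.
The state is a dict: "time_s": time; "joint_positions": joint angles; "dq": joint speeds; "tau": joint torques, N m; "eef_pos": TCP position; "eef_rot": TCP orientation; "contact_force": force on the tool from outside, world axes, zero at the start; "torque": the same for the moment, N m; "grip_width": finger opening in m.
Only numpy, scipy, OpenCV 4.12 (cv2) and the standard library are available. Lean on these libraries where they do the work, as an engineer would, in place of code of your own. Each camera call takes 0.05 s, during which the arm holds its last target. There are 200 camera calls.

## Working session

There is one attempt and no reset: what is moved stays moved. The work goes in short steps, each a Python script; the robot and the scene stay as the last script left them, time stands still between calls to the robot, and variables do not carry over. Pictures are saved under pics/ and viewed, about 8 in all and at most 12, crops included, and the job is handed in when it is done.

```bash
mkdir -p pics; python3 - <<'E'
from workcell import r, optics
import cv2,numpy as np
for n in("scene","top"):
    im,d=optics.get_image(n); cv2.imwrite(f"pics/{n}0.png",im[:,:,::-1]); np.save(f"{n}0.npy",d)
    m=optics.camera_model(n); print(n,m["K"],m["R"],m["t"])
print(r.read_state()["time_s"],r.read_state()["eef_rot"])
E
```

```text
scene [[456.89460558   0.         322.13598313]
 [  0.         456.89460558 190.77675603]
 [  0.           0.           1.        ]] [[ 0.52674652  0.84984679 -0.01727828]
 [ 0.47955796 -0.31389672 -0.81944677]
 [-0.7018278   0.4233548  -0.5728948 ]] [-0.29050401 -0.23195094  1.48122087]
top [[388.39147543   0.         319.30615034]
 [  0.         388.39147543 200.26711856]
 [  0.           0.           1.        ]] [[-0.0146486  -0.99967319  0.0209509 ]
 [-0.98343467  0.01061831 -0.18095167]
 [ 0.18067007 -0.02325453 -0.98326881]] [-0.00720814  0.57133353  0.89145615]
0.1 [ 1.98572150e-01  9.80086033e-01 -6.45463284e-04 -2.28418970e-04]
```

View pics/top0.png

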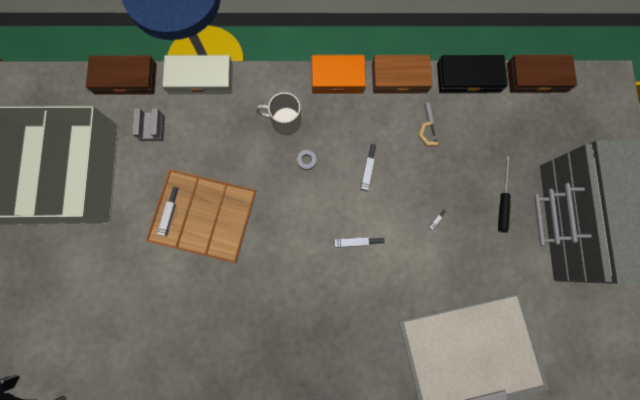

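View pics/scene0.png

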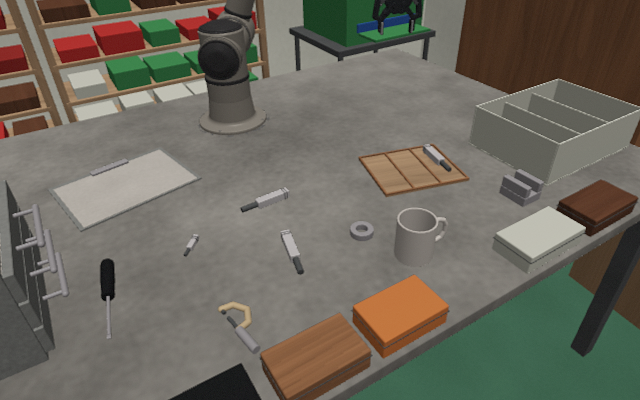

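The top view shows the tray at about (200,216) with gauge_c in its left lane. Gauge A is near (369,168) with its plug up, and gauge B near (359,242) with its plug to the right. The small gauge at (438,220) is the bystander. Next I'll enlarge a crop.

```bash
python3 - <<'E'
import cv2
im=cv2.imread("pics/top0.png")
c=im[130:275,140:270]; d=im[130:275,320:400]
c=cv2.hconcat([c,d]); cv2.imwrite("pics/crop0.png",cv2.resize(c,None,fx=3.8,fy=3.8,interpolation=cv2.INTER_CUBIC)) 
E
```

```text
(no output)
```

View pics/crop0.png

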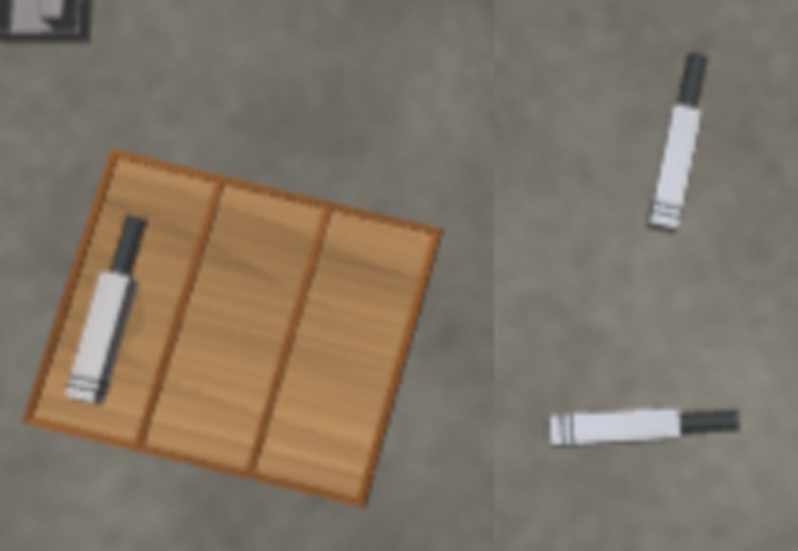

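The enlarged crop gives these points:
- Tray outer corners at (112,150), (441,231), (364,505) and (24,421).
- Gauge A: tip at (697,54), handle end at (663,230).
- Gauge B: handle end at (549,430), tip at (740,420).

```bash
cat > h.py <<'E'
import numpy as np, cv2
from scipy.spatial.transform import Rotation as Rot
from workcell import r, command_gripper, optics
def ray(K,R,o,u,v,z):           # R: world_from_camera
    d=R@np.linalg.inv(K)@np.array([u,v,1]); return o+d*(z-o[2])/d[2]
def top(u,v,z):
    m=optics.camera_model("top"); R=np.array(m["R"]).T; return ray(m["K"],R,-R@m["t"],u,v,z)
def wristpose():
    s=r.read_state(); T=np.eye(4); T[:3,:3]=Rot.from_quat(s["eef_rot"]).as_matrix(); T[:3,3]=s["eef_pos"]
    return T@np.array(optics.camera_model("wrist")["tool_from_camera"])
def wr(T,u,v,z): return ray(np.array(optics.camera_model("wrist")["K"]),T[:3,:3],T[:3,3],u,v,z)
def down(yaw):                  # tool x along yaw, z down
    return Rot.from_matrix(np.array([[np.cos(yaw),np.sin(yaw),0],[np.sin(yaw),-np.cos(yaw),0],[0,0,-1]])).as_quat()
E
python3 - <<'E'
from h import *
f=lambda x,y,ox=0,z=.009: top(x/3.8+140+ox,y/3.8+130,z)
c=np.array([f(112,150),f(441,231),f(364,505),f(24,421)])
print(c.round(4)); 
hd=c[:2].mean(0); tl=c[2:].mean(0); ax=hd-tl; print("len",np.linalg.norm(ax),"wid",np.linalg.norm(c[0]-c[1]),np.linalg.norm(c[2]-c[3]))
X=ax/np.linalg.norm(ax); Y=np.array([-X[1],X[0],0]); ctr=c.mean(0); print("yaw",np.arctan2(X[1],X[0]), "yaw from widths",np.arctan2(*( (c[0]-c[1]+c[3]-c[2])[[0,1]]*[-1,1])))
for y in(75,0,-75): print("lane",y,(ctr+Y*y/1e3).round(4))
for n,t,h,o in(("A",(697,54),(663,230),50),("B",(740,420),(549,430),50),("C",(136,217),(84,401),0)):
    b=.005*(n=="C"); p=f(*t,o,.015+b);q=f(*h,o,.017+b); d=p-q; yaw=np.arctan2(d[1],d[0])
    print(n,((p+q)/2).round(4),"L",np.linalg.norm(d),"yaw",yaw)
    P=(p+q)/2; P[2]=.2
    for k in(0,np.pi): print(r.solve_ik(P,down(yaw+k)))
P=ctr.copy();P[2]=.1
for k in(0,np.pi): print("tray",r.solve_ik(P,down(np.arctan2(X[1],X[0])+k)))
print(r.tip_extent,optics.camera_model("wrist"))
E
```

```text
[[0.6634 0.3668 0.009 ]
 [0.6054 0.1452 0.009 ]
 [0.4248 0.1922 0.009 ]
 [0.4819 0.4137 0.009 ]]
len 0.18701581828686492 wid 0.2291149406002924 0.22875702655173774
yaw -0.25358523441994935 yaw from widths -0.25410611465842076
lane 75 [0.5627 0.3521 0.009 ]
lane 0 [0.5439 0.2795 0.009 ]
lane -75 [0.5251 0.2068 0.009 ]
A [ 0.6632 -0.1445  0.016 ] L 0.12650280113980025 yaw -0.22364135355302775
[-3.27238462e-01  6.71759917e-01  1.12569847e+00 -4.44089210e-16
  1.34413426e+00  1.46719922e+00]
[-3.27238462e-01  6.71759917e-01  1.12569847e+00 -4.44089210e-16
  1.34413426e+00 -1.67439343e+00]
B [ 0.4719 -0.114   0.016 ] L 0.12558113845432659 yaw -1.5307896450479277
[-3.95053127e-01  3.26534814e-01  1.71577023e+00 -4.44089210e-16
  1.09928761e+00  2.70653284e+00]
[-3.95053127e-01  3.26534814e-01  1.71577023e+00 -4.44089210e-16
  1.09928761e+00 -4.35059809e-01]
C [0.5539 0.3577 0.021 ] L 0.1242226605281686 yaw -0.21298026999686448
[ 4.57224714e-01  6.34036608e-01  1.19589049e+00 -4.44089210e-16
  1.31166556e+00  2.24100131e+00]
[ 4.57224714e-01  6.34036608e-01  1.19589049e+00 -4.44089210e-16
  1.31166556e+00 -9.00591343e-01]
tray [ 3.49362698e-01  6.50748883e-01  1.46702290e+00 -4.44089210e-16
  1.02382087e+00  2.17374426e+00]
tray [ 3.49362698e-01  6.50748883e-01  1.46702290e+00 -4.44089210e-16
  1.02382087e+00 -9.67848394e-01]
0.025 {'K': array([[285.48770898,   0.        , 320.86133853],
       [  0.        , 285.48770898, 200.5652002 ],
       [  0.        ,   0.        ,   1.        ]]), 'tool_from_camera': array([[-1.22316540e-03, -9.44647584e-01, -3.28084512e-01,
         8.51526086e-02],
       [ 9.99998506e-01, -7.54860144e-04, -1.55474197e-03,
        -5.97696779e-04],
       [ 1.22102532e-03, -3.28085923e-01,  9.44647096e-01,
        -1.18453544e-01],
       [ 0.00000000e+00,  0.00000000e+00,  0.00000000e+00,
         1.00000000e+00]])}
```

```bash
python3 - <<'E'
from h import *
for n,p,y in(("tray",[.535,.243,.22],-.254),("B",[.472,-.114,.15],-1.531)):
    r.reach(p,down(y+np.pi)); r.hold(.2)
    T=wristpose(); im,_=optics.get_image("wrist"); np.save(f"T_{n}.npy",T); cv2.imwrite(f"pics/w_{n}.png",im[:,:,::-1])
print(r.read_state()["time_s"])
E
```

```text
3.5
```

View pics/w_tray.png

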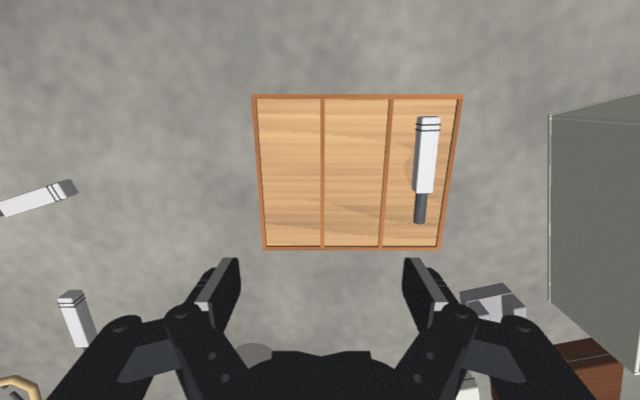

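View pics/w_B.png

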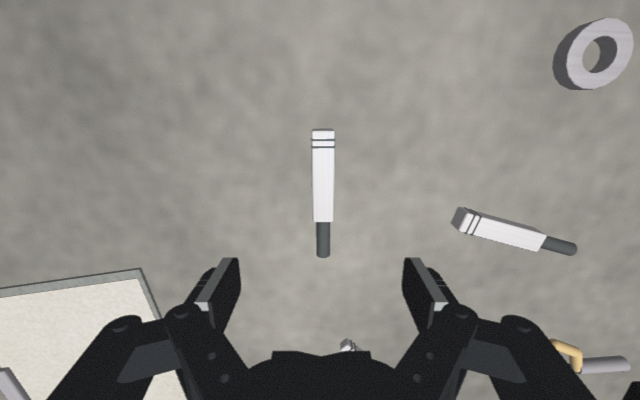

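The tray view shows tail corners at (252,96) and (463,96), and head corners at (264,250) and (440,249). In the B view the handle end is at (322,129) and the plug tip at (323,257), midway between the open fingers.

```bash
python3 - <<'E'
from h import *
T=np.load("T_tray.npy"); c=np.array([wr(T,u,v,.009) for u,v in((440,249),(264,250),(252,96),(463,96))])
ax=c[:2].mean(0)-c[2:].mean(0); w=c[0]-c[1]+c[3]-c[2]
print(c.mean(0),np.linalg.norm(ax),np.linalg.norm(w)/2,"yaw",np.arctan2(ax[1],ax[0]),np.arctan2(-w[0],w[1]))
for u,v in((325,248),(323,96),(381,248),(390,96)): print("rib",wr(T,u,v,.009).round(4))
h,t=wr(T,427,117,.025),wr(T,419,223,.019); print("C",(h+t)/2,np.arctan2(*(t-h)[[1,0]]))
T=np.load("T_B.npy"); h,t=wr(T,322.5,129,.02),wr(T,323,257,.014); d=t-h
print("B",(h+t)/2,np.linalg.norm(d),np.arctan2(d[1],d[0]))
E
```

```text
[0.54705352 0.28102048 0.009     ] 0.18734019086081236 0.22869613723361892 yaw -0.2501178093080964 -0.25017786098938233
rib [0.6269 0.2245 0.009 ]
rib [0.4469 0.268  0.009 ]
rib [0.6451 0.2948 0.009 ]
rib [0.4652 0.3384 0.009 ]
C [0.55599578 0.3569778  0.022     ] -0.19326733795160725
B [ 0.47341592 -0.11470106  0.017     ] 0.12707842176025214 -1.524144445000382
```

```bash
cat >> h.py <<'E'
YT=-.252; LANE={0:(.546,.2808),-75:(.5273,.2082)}
def pick(x,y,yaw):
    q=down(yaw+np.pi); r.reach([x,y,.10],q); print("down hit",r.move_straight([x,y,.029],speed=.1,max_force=8))
    command_gripper(0,50); r.hold(.2); s=r.read_state(); print("width",s["grip_width"],s["contact_force"])
    r.move_straight([x,y,.12]); s=r.read_state(); print("lifted",s["grip_width"],s["contact_force"],s["time_s"])
def place(lane):
    x,y=LANE[lane]; q=down(YT+np.pi); r.reach([x,y,.12],q); r.hold(.2)
    r.move_straight([x,y,.05]); r.hold(.2)
    print("touch",r.move_straight([x,y,.0335],speed=.03,max_force=4),r.read_state()["eef_pos"],r.read_state()["contact_force"])
    command_gripper(.032); r.hold(.2); r.move_straight([x,y,.12],speed=.08); print(r.read_state()["time_s"])
def look(n):
    r.hold(.2); T=wristpose(); im,_=optics.get_image("wrist"); np.save(f"T_{n}.npy",T); cv2.imwrite(f"pics/w_{n}.png",im[:,:,::-1])
E
python3 - <<'E'
from h import *
pick(.4728,-.1145,-1.526)
E
```

```text
down hit False
width 0.01878098828026428 [ 0.91578903 -0.68843439  6.42452316]
lifted 0.018599536440195946 [ 0.00459582  0.41082207 -2.19621741] 6.25
```

```bash
python3 - <<'E'
from h import *
place(0)
command_gripper(.085)
r.reach([.6635,-.1445,.15],down(-.22+np.pi)); look("A")
E
```

```text
touch True [0.54569609 0.28069849 0.03441613] [-0.91371757 -0.55143005  4.9915326 ]
10.9833
```

View pics/w_A.png

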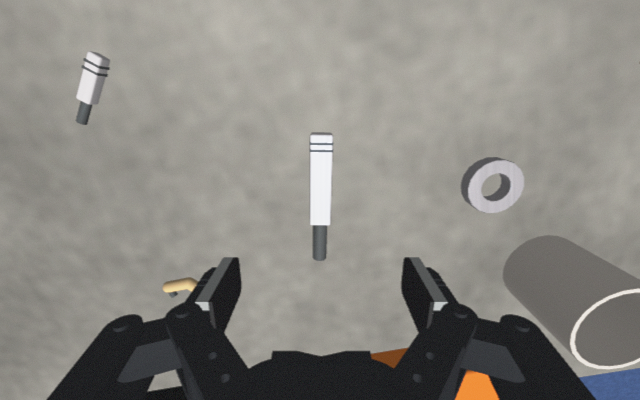

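Gauge A shows its handle end at (321,132) and its tip at (319.5,260), centred between the fingers and clear of the ring and mug.

```bash
python3 - <<'E'
from h import *
T=np.load("T_A.npy"); h,t=wr(T,321,132,.02),wr(T,319.5,260,.014); d=t-h; m=(h+t)/2; yaw=np.arctan2(d[1],d[0])
print("A",m,np.linalg.norm(d),yaw)
assert abs(m[0]-.6635)<.006 and abs(m[1]+.1445)<.006
pick(m[0],m[1],yaw); place(-75)
r.reach([.535,.243,.22],down(YT+np.pi)); look("end")
print(r.read_state()["time_s"])
im=cv2.imread("pics/w_end.png")[80:260,230:480]; cv2.imwrite("pics/end_crop.png",cv2.resize(im,None,fx=3.2,fy=3.2,interpolation=cv2.INTER_CUBIC))
E
```

```text
A [ 0.66639609 -0.14545345  0.017     ] 0.12793620258936605 -0.23145269104555824
down hit False
width 0.019024850558844387 [-0.04727495 -0.39639736  3.43428819]
lifted 0.01909210728643246 [ 0.18119286  0.19234772 -2.12836385] 16.1667
touch True [0.52700132 0.20813881 0.03435448] [-0.87746418 -0.14011708  4.35284832]
20.825
21.575
```

View pics/end_crop.png

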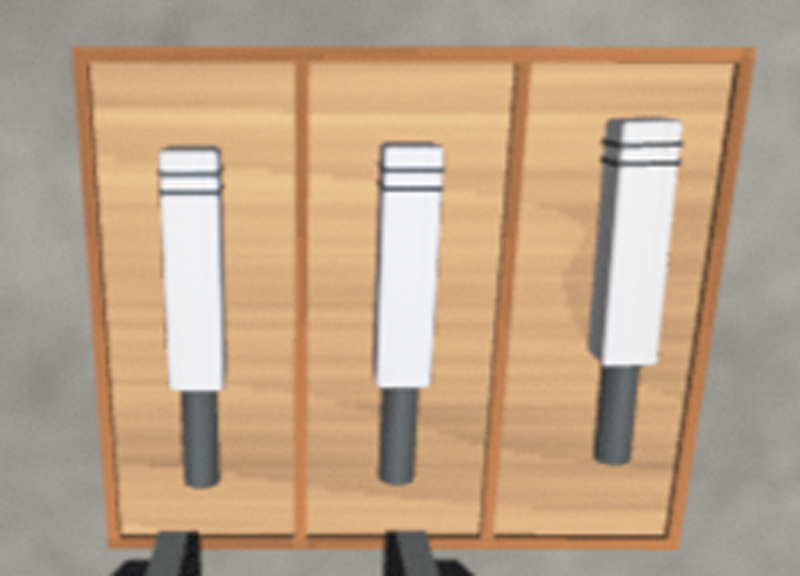

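Both gauges lie in their lanes with plugs toward the head. I'll check the numbers and confirm gauge_c hasn't moved.

```bash
python3 - <<'E'
from h import *
T=np.load("T_end.npy"); g=lambda u,v,z: wr(T,u/3.2+230,v/3.2+80,z)
X=np.array([np.cos(YT),np.sin(YT)]);Y=np.array([-X[1],X[0]]); c=np.array([.546,.2808])
for n,h,t in(("A",(190,147),(202,486)),("B",(412,143),(397,484)),("C",(646,119),(612,463))):
    h=g(*h,.025)[:2];t=g(*t,.020)[:2];d=t-h;m=(h+t)/2-c
    print(n,"x,y mm",(m@X*1e3).round(1),(m@Y*1e3).round(1),"yaw err deg",np.degrees(np.arctan2(d@Y,d@X)).round(1))
a=cv2.imread("pics/w_tray.png")[100:240,400:450].astype(int);b=cv2.imread("pics/w_end.png")[100:240,400:450].astype(int)
print("C diff",abs(a-b).mean(),abs(a-b).max(),np.abs(np.load("T_tray.npy")-T).max())
E
```

```text
A x,y mm -0.2 -75.1 yaw err deg -0.3
B x,y mm -1.2 -1.2 yaw err deg 0.1
C x,y mm -9.3 77.4 yaw err deg 2.1
C diff 15.980809523809524 158 0.003310107994191125
```

The wrist pose differed by 3 mm between the two pictures, so that pixel comparison doesn't settle it. I'll compare the fixed top camera images with the arm back at its start pose.

```bash
python3 - <<'E'
from h import *
r.movej([1.025,.342,1.524,0,1.275,-.146]); r.hold(.3)
b=optics.get_image("top")[0][:,:,::-1]; a=cv2.imread("pics/top0.png"); cv2.imwrite("pics/top1.png",b)
s=(slice(180,240),slice(153,184)); A,B=[cv2.cvtColor(np.ascontiguousarray(i[s]),cv2.COLOR_BGR2GRAY).astype(np.float32) for i in(a,b)]
print("C diff",abs(A-B).mean(),abs(A-B).max(),cv2.phaseCorrelate(A,B),r.read_state()["time_s"])
E
```

```text
C diff 0.41505376 2.0 ((0.007899849036968831, 0.023194640431029256), 0.9990276436010996) 23.4417
```

Gauge_c has not moved: the image shift is under 0.03 px. Handing in now.

```bash
python3 -c "
from workcell import r
r.finish_job()"
```

```text
the job is handed in; nothing more can be done
```

Both large plug gauges are in the tray, flat and with plugs toward the head like gauge_c. Gauge_b is in the middle lane and gauge_a in the right lane. I lowered each one until light contact (about 4–5 N) before opening the fingers. I handed the job in at about 23.5 s, with the arm back at its start pose, clear of the tray.

**Placement:** the last wrist picture put gauge_a within about 0.3 mm of its lane centre and 0.3° off straight. Gauge_b was about 1.2 mm off in both directions and 0.1° off straight. These are good to roughly 2 mm, the camera calibration.

**Gauge_c:** a before-and-after comparison from the fixed top camera shows it did not move (shift under 0.03 px). It was already lying about 2–3° crooked, about 2 mm off the middle of its lane and 9 mm toward the tail, and I left it that way.

**Check that disagreed:** a first before-and-after comparison of gauge_c with the wrist camera showed large differences. The two wrist poses were about 3 mm apart, so I relied on the top camera instead.

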